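# Run-test a second-hand tape deck by holding its shut-off arm

## Task

Try the transport of the second-hand open-reel tape deck, with no tape on it: press the transport selector (the bar knob) down against its spring, turn it clockwise from stop to play and let it spring back up there. Then take over the pull of the tape: swing the right-hand tension arm by its roller towards the reels, against its spring, until it rests on its stop, and finish with the fingers still holding it there. Leave the left-hand arm and the things lying round the deck alone.

Things in the scene. Friction and masses are not known exactly. Their poses are not given: they have to be found in the camera images.
- deck: open-reel tape deck lying flat, fixed: dark case, 390 mm deep (x), 428 wide (y); its aluminium plate is 150 mm above the table. Origin: centre of the underside. x points from the controls (robot's side) to the two empty reels at the back, y to its left. On the plate: reels 178 mm across at (85, +-100) mm, 29 mm high; capstan, pinch roller and guides, under 30 mm high, near the head cover
- head_cover (a point): centre of the top of the black head cover, 50 x 95 mm (deck x, y), 34 mm above the plate, at (-68, 22) mm of the deck
- selector_grip (a point): middle of the black bar knob, the transport selector, on its turning axis, at (-148, -65) mm of the deck, 25 mm above the plate while up. Bar 40 mm long, 12 wide, 15 to 35 mm above the plate, on a round skirt 44 mm across, 9 to 15 mm above the plate. x of this frame runs along the bar to its white pointer line; at stop it is parallel to the deck's x
- selector (a joint): turn of the selector: 0 at stop (pointer to the reels), growing clockwise seen from above to 1.222 rad at play (pointer to the right), an end stop. Locked at stop while up; turns freely (0.03 N m) only when pressed fully down. Let go between the two it stays caught down; within 0.1 rad of play it springs up when let go
- selector_press (a joint): how far the selector is pressed down: 0 up, 0.006 m fully down; the spring pushes up with 4 N at the top and 8.5 N at the bottom
- right_roller: upright free-turning roller at the end of the right-hand (auto shut-off) tension arm: 16 mm across, 11 to 41 mm above the plate. Origin: on its axis at plate level; it turns, so its yaw means nothing
- right_roller_mid (a point): middle of the right arm's roller, on its axis, 26 mm above the plate; x points along the arm, away from its pivot. The arm is a flat steel bar, 85 mm from pivot to roller axis, 10 mm wide, its top 10 mm above the plate
- right_pivot (a joint): swing of the right-hand arm about its upright pivot at (-75, -105) mm of the deck: 0 at rest (arm pointing to the deck's right and 35 degrees to the front), growing as the roller swings towards the reels (anticlockwise from above), 0.87 rad at its stop, a black rubber peg. The spring pulls back with 2 N at the roller at rest, 4.5 N at the stop
- left_roller_mid (a point): middle of the roller of the left-hand tension arm, the mirror image of the right one; not to be moved
- left_pivot (a joint): swing of the left-hand arm about its upright pivot at (-75, 105) mm of the deck: 0 at rest, grows towards the reels
- tape_box: flat cardboard reel box 185 x 185 x 22 mm lying left of the deck; origin centre of its underside
- glass_shade: white glass bell lampshade, 140 mm across, 100 mm high, standing right of the deck; origin centre of its underside
- cleaner_bottle: small amber bottle, 38 mm across, 85 mm high, right of the deck; origin centre of its underside
- screwdriver: screwdriver lying left of the deck; origin under its middle

How it is judged:
By the outcome, as a careful person would: the job done as asked, in the order asked, and still so for the second after the job is handed in, while the arm keeps its last pose, push and grip.
It also fails if it takes over 45 s, if anything falls off the work surface, if the arm or the gripper's body presses on something with over 40 N, if the wrist force passes 120 N, or if a joint passes its speed limit or range.

## Robot

A 6-joint arm with a two-finger parallel gripper is mounted at the origin on the work surface. World frame = base frame: x ahead of the robot, y to its left, z up, the work surface at z = 0. Lengths are in mm, angles in rad, forces in N, time in s.
With the tool pointing down it reaches from about 400 to 925 mm from the base axis. Payload 12.5 kg.
Tool frame: the origin (TCP) lies at the very end of the fingers, on their centre line; the grasp point (between the pads) lies 19 mm behind it; z points along the fingers, y is the line along which they close (so a half turn about z gives the same grasp; the last joint's range is limited). The gripper opens to 95 mm and grips with 3 to 60 N. Pads are 20 mm wide; open, the fingers measure 119 mm over their backs; the gripper's body (75 mm by 180 mm) begins 59 mm behind the grasp point.
Start: joints at [1.234, 0.491, 1.559, -0, 1.092, -0.106], TCP at [142.954, 608.45, 214.661] pointing down, gripper open.
Joint ranges: [-3.1, 3.1], [-0.84, 2.19], [0.05, 2.79], [-1.13, 4.28], [0.06, 2.93], [-2.69, 2.69]. Speed limits (rad/s): [2.22, 2.22, 2.79, 3.14, 3.14, 3.14].

## Interface

Orientations are given as [roll, pitch, yaw] about the fixed x, y, z axes, in that order (R = Rz(yaw) Ry(pitch) Rx(roll)).
In Python, from cell import state, read_camera, camera_info, job_done gives the robot as it stands.
- The arm moves only by the shell command python3 -m handwheel, which reads ROWS from standard input. ROWS is a JSON object whose key "increments" holds a list of rows, 1 to 5 of them, each of 5 numbers: dx, dy, dz in a scale on which 1.0 is 600 mm, then a turn about the tool's z in shares of pi rad (1.0 is pi rad), then the opening from 0.0 (shut) to 1.0 (fully open); each row is the pose to reach, as a shift and turn from the pose commanded when the command began, along the tool's axes at that moment; what a row does not reach only later rows make up. A row lasts 1/12 s, in which the tool goes at most 41.7 mm and 0.125 rad, less where a joint would pass 70% of its speed; a pose out of reach is approached as far as the arm can. The fingers move at their own pace and stop on an object; the grip force is fixed at half the most. Time passes only in rows, so rows that do not move let the fingers close. It prints the time, the measured TCP pose, the force, the opening and the grip force at its end. A shift or turn number past 1, either way, is cut back to 1. Input that does not fit is refused with a message, and nothing moves.
- state(): the state, without advancing time (a new reading comes with each control period).
- read_camera(name): name is "side" or "top" or "wrist"; returns (picture, depth): 480x640x3 uint8, red, green, blue; 480x640 float32, mm along the optical axis (not along the pixel's ray), 0 where there is no reading.
- camera_info(name): a dict with "vertical_fov" (degrees; the focal length in pixels is half the picture's height over the tangent of half this angle, whatever the lens; pixels are square), "cx", "cy" (the principal point, pixels), "origin" and "attitude" of the camera in the world. Camera axes: x right, y down, z forward; pixel columns grow to the right and rows downward; lengths in mm; the calibration is good to about 2 mm. A picture is of the moment at which its call begins: read the wrist's pose just before it. camera_info takes no time and is no camera call; for the wrist camera it gives the pose at the moment of the call.
- job_done(): hands the job in; it is judged then, once.
The state is a dict: "t": time; "joints": joint angles; "qvel": joint speeds; "tau": joint torques, N m; "eef_pos": TCP position; "tcp_rot": TCP orientation; "ft_force": force on the tool from outside, world axes, zero at the start; "moment": the same for the moment, N m; "opening": opening from 0.0 (shut) to 1.0 (fully open); "grip_force": force on a finger pad.
Only numpy, scipy, OpenCV 4.12 (cv2) and the standard library are available. Lean on these libraries where they do the work, as an engineer would, in place of code of your own. Each camera call takes 0.05 s, during which the arm holds its last target. There are 200 camera calls.

## Working session

There is one attempt and no reset: what is moved stays moved. The work goes in short steps, Python scripts to look and compute and a shell command to move; the robot and the scene stay as the last step left them, time stands still between calls to the robot, and variables do not carry over. Pictures are saved under pics/ and viewed, at most 10 in all, crops included, and the job is handed in when it is done.

```bash
mkdir -p pics; cat > h.py <<'E'
import numpy as np,cv2
from scipy.spatial.transform import Rotation as R
from cell import state,read_camera,camera_info,job_done
def snap(n,f):
    i=camera_info(n);p,d=read_camera(n);cv2.imwrite(f'pics/{f}.png',p[:,:,::-1]);np.savez(f'pics/{f}.npz',d=d,p=p);return i,p,d
def rot(a):
    a=np.array(a,float); return a if a.shape==(3,3) else R.from_euler('xyz',a).as_matrix()
def pt(i,d,u,v,z=None):
    f=240/np.tan(np.radians(i['vertical_fov']/2))
    r=rot(i['attitude'])@np.array([(u-i['cx'])/f,(v-i['cy'])/f,1]); o=np.array(i['origin'])
    if z is not None: return o+r*(z-o[2])/r[2]
    return o+r*d
def tool(target):
    s=state(); return rot(s['tcp_rot']).T@(np.array(target)-s['eef_pos'])
E
python3 - <<'E'
from h import *
print(state())
for n in('top','side'):
    i,p,d=snap(n,n+'1');print(n,i)
E
```

```text
{'t': 0.0, 'joints': array([ 1.23440499e+00,  4.91571674e-01,  1.55941913e+00, -1.03823746e-05,
        1.09169491e+00, -1.05600861e-01]), 'qvel': array([ 0.00013117, -0.00144308, -0.00150866,  0.0001313 ,  0.00033028,
       -0.00064517]), 'tau': array([ 1.79095634e-03, -6.12646222e+01, -2.58187580e+01,  6.93069468e-02,
        4.82361973e-02, -1.07997494e-04]), 'eef_pos': array([142.87223399, 608.21707736, 214.06465959]), 'tcp_rot': array([-3.14050471e+00, -1.06057151e-04,  2.91080691e+00]), 'ft_force': array([-0.36534876, -0.84908831,  0.02981173]), 'moment': array([-0.08426026,  0.02602112, -0.01814839]), 'grip_force': 0.0, 'opening': 0.9986361633485715}
top {'vertical_fov': 53.90964731110036, 'cx': 314.202736007437, 'cy': 232.56413545806686, 'origin': array([ 379.31885204,   18.36051309, 1446.34931454]), 'attitude': array([-3.03550786, -0.01012682, -1.56807976])}
side {'vertical_fov': 53.79611851247772, 'cx': 319.8717692039314, 'cy': 248.4778045388142, 'origin': array([ 313.37921045, -716.42330746,  942.06317203]), 'attitude': array([-2.39834511e+00, -9.60956343e-04, -2.70709084e-01])}
```

View pics/top1.png

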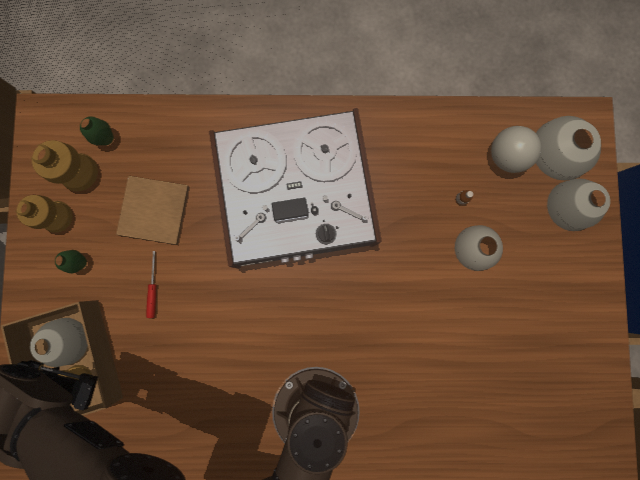

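View pics/side1.png

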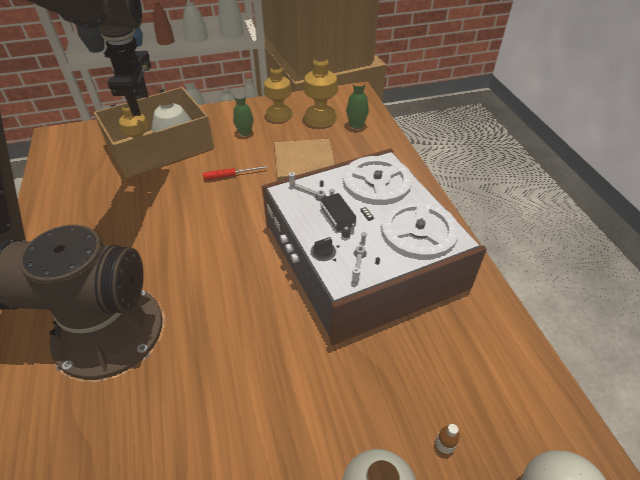

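The top view shows the deck with reel hubs near (253,160) and (324,149), the selector near (326,233) and the right roller near (365,219). The side view agrees. I'll enlarge both.

```bash
python3 - <<'E'
import cv2,numpy as np
a=cv2.imread('pics/top1.png')[105:275,205:385];cv2.imwrite('pics/topc.png',cv2.resize(a,None,fx=3.5*0+3.4,fy=3.4,interpolation=cv2.INTER_CUBIC))
a=cv2.imread('pics/side1.png')[150:310,260:490];cv2.imwrite('pics/sidec.png',cv2.resize(a,None,fx=3.4,fy=3.4,interpolation=cv2.INTER_CUBIC))
E
```

```text
(no output)
```

View pics/topc.png

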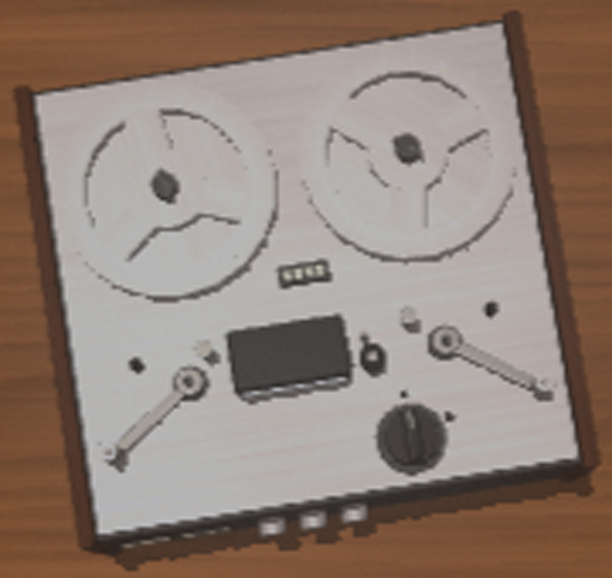

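View pics/sidec.png

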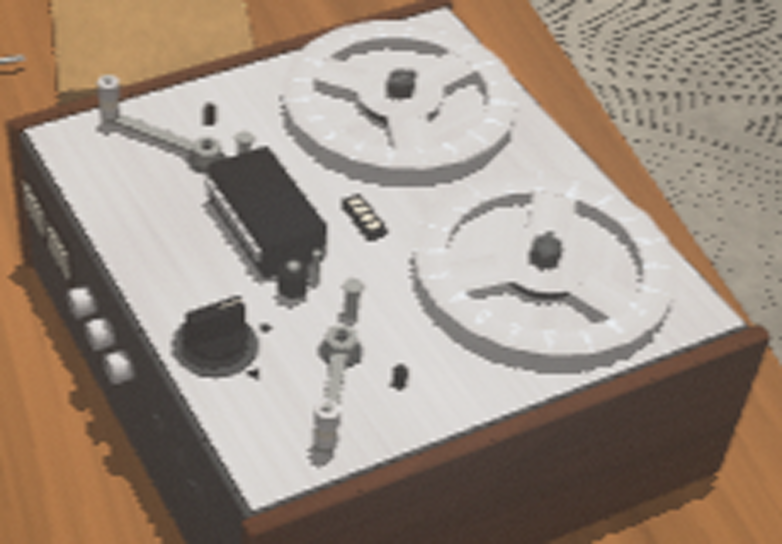

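The crops clearly show the head cover, pivots, hubs, selector and rollers. I'll fit the deck pose from those points.

```bash
python3 - <<'E'
from h import *
from scipy.optimize import least_squares
top=[((165,185),(85,100,178)),((407,149),(85,-100,178)),((446,341),(-75,-105,162)),((190,381),(-75,105,162)),((290,355),(-68,22,184)),((412,437),(-148,-65,170))]
side=[((400,80),(85,100,178)),((545,247),(85,-100,178)),((343,338),(-75,-105,162)),((206,148),(-75,105,162)),((265,198),(-68,22,184))]
def d2w(q,p):
    c,s=np.cos(q[2]),np.sin(q[2]);return np.array([q[0]+c*p[0]-s*p[1],q[1]+s*p[0]+c*p[1]])
for name,sets in(('top',[('top',(205,105),top)]),('side',[('side',(260,150),side)]),('both',[('top',(205,105),top),('side',(260,150),side)])):
    def res(q):
        r=[]
        for n,o,ps in sets:
            i=camera_info(n)
            for (a,b),P in ps: r+=list(pt(i,0,o[0]+a/3.4,o[1]+b/3.4,P[2])[:2]-d2w(q,P))
        return np.array(r)
    s=least_squares(res,[580,0,0.1]);print(name,s.x,np.round(s.fun,1))
q=s.x
print('sel',d2w(q,(-148,-65)))
for nm,y in(('R',-1),):
  for t in(0,.87):
    a=-np.pi/2-np.radians(35)+t
    print('roller',t,d2w(q,(-75+85*np.cos(a),-105+85*np.sin(a))))
print('roller top seen',pt(camera_info('top'),0,205+545/3.4,105+386/3.4,191),pt(camera_info('side'),0,260+327/3.4,150+410/3.4,191))
d=np.load('pics/top1.npz')['d'];i=camera_info('top')
print('plate depth',[pt(i,d[v,u],u,v)[2].round(1) for u,v in((250,220),(300,225),(350,225))])
E
```

```text
top [6.48026053e+02 6.10467392e+01 1.63226423e-01] [ 0.  -0.6 -1.6  1.4  0.8  0.1  1.4 -0.3 -0.9 -1.   0.2  0.4]
side [6.47975703e+02 6.07133622e+01 1.65954327e-01] [-0.5 -1.  -1.2  0.2  2.1  2.3  0.9  2.1 -1.3 -3.5]
both [6.47993823e+02 6.09057559e+01 1.64301262e-01] [ 0.2 -0.5 -1.6  1.4  0.7  0.3  1.5 -0.1 -0.8 -0.8  0.1  0.7 -0.7 -1.1
 -1.1  0.1  2.2  2.   0.8  1.8 -1.3 -3.8]
sel [512.61855413 -27.42621184]
roller 0 [ 554.46911005 -131.61201363]
roller 0.87 [ 626.1040883  -132.44043577]
roller top seen [ 551.47451574 -131.15396968  191.        ] [ 554.40663131 -131.31718328  191.        ]
plate depth [np.float64(151.8), np.float64(146.6), np.float64(150.8)]
```

The manual's scale: shifts go in shares of 600 mm and turns go in shares of pi rad. Converting my numbers, -80 mm is -0.1333, -40 mm is -0.0667.

```bash
echo '{"increments": [[0, 0, -0.0667, 0, 1], [0, 0, -0.1333, 0, 0.6], [0, 0, -0.1333, 0, 0.5]]}' | python3 -m handwheel; python3 -c "
from h import *
print(tool((512.6,-27.4,230)))"
```

```text
t: 0.35
eef_pos: [143.5, 610.3, 301.8]
tcp_rot: [3.132, 0.001, 2.911]
ft_force: [0.3, 0.6, 1.4]
opening: 0.912
grip_force: 0.0
[-505.06771262 -537.07263502   66.96184699]
```

To row units: -134 mm is -0.2233, -126 mm is -0.21.

```bash
for k in 1 2 3 ; do echo '{"increments": [[-0.0417, -0.045, 0, 0, 0.5], [-0.0833, -0.09, 0, 0, 0.5], [-0.125, -0.135, 0, 0, 0.5], [-0.1667, -0.1783, 0, 0, 0.5], [-0.21, -0.2233, 0, 0, 0.5]]}' | python3 -m handwheel | tail -6 | head -2; done;  echo '{"increments": [[-0.05, -0.0533, 0, -0.0318, 0.5], [-0.1, -0.1083, 0, -0.0637, 0.5], [-0.15, -0.1667, 0, -0.0955, 0.5], [-0.2117, -0.225, 0, -0.1257, 0.5], [-0.2117, -0.225, 0, -0.1257, 0.5]]}' | python3 -m handwheel; python3 -c "
from h import *
print(tool((512.6,-27.4,230)),state()['joints'])"
```

```text
t: 0.77
eef_pos: [235.3, 447.6, 294.3]
t: 1.18
eef_pos: [327.3, 288.3, 294.6]
t: 1.6
eef_pos: [419.3, 129.0, 294.6]
t: 2.02
eef_pos: [513.4, -33.6, 294.1]
tcp_rot: [-3.141, 0.0, -2.973]
ft_force: [-0.6, 0.4, -1.2]
opening: 0.502
grip_force: 0.0
[-0.27412162  6.25825582 64.11317633] [-1.93527974e-01  2.54517124e-01  1.71314462e+00 -4.96711252e-04
  1.17357272e+00 -1.93259503e+00]
```

To row units: 64 mm is 0.1067, 32 mm is 0.0533, 0.004 rad is 0.0013.

```bash
echo '{"increments": [[0, 0.005, 0.0533, 0, 0.5], [0, 0.01, 0.1067, 0.0013, 0.5], [0, 0.01, 0.1067, 0.0013, 0.5], [0, 0.01, 0.1067, 0.0013, 0.5]]}' | python3 -m handwheel; python3 - <<'E'
from h import *
i,p,d=snap('wrist','w1');print(i)
c=camera_info('wrist');f=240/np.tan(np.radians(c['vertical_fov']/2));A=rot(c['attitude'])
for P in((512.6,-27.4,185),):
    x=A.T@(np.array(P)-c['origin']);print(f*x[0]/x[2]+c['cx'],f*x[1]/x[2]+c['cy'])
E
```

```text
t: 2.35
eef_pos: [510.3, -23.8, 230.1]
tcp_rot: [3.141, -0.003, -2.981]
ft_force: [1.0, -0.1, 0.5]
opening: 0.502
grip_force: 0.0
{'vertical_fov': 62.03974997458046, 'cx': 320.19575591916293, 'cy': 231.559778585027, 'origin': array([428.23840514, -36.60741007, 401.68631286]), 'attitude': array([ 2.84292269e+00, -3.84299384e-04,  1.73027487e+00])}
313.03114288902583 258.9529729637897
```

View pics/w1.png

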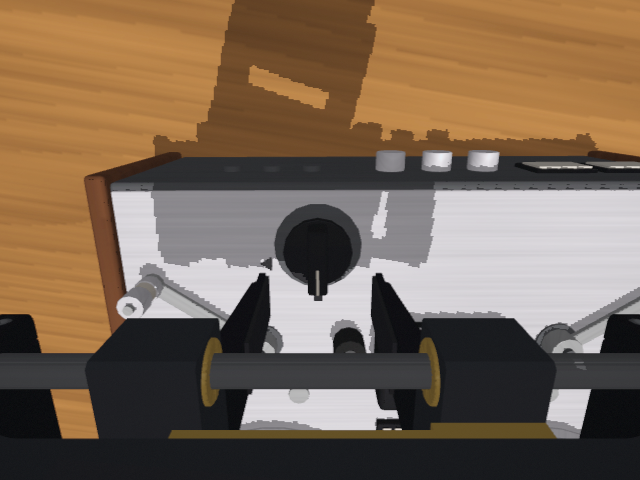

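The wrist view shows the bar along column 317 between the fingers, pointer end near (317,297), and the right roller's top near (130,308).

```bash
python3 - <<'E'
from h import *
i=camera_info('wrist')
print('bar',pt(i,0,317.5,259,185),'roller',pt(i,0,130,308,191))
print('pointer end',pt(i,0,318,293,185),'skirt',pt(i,0,317.5,245,165))
print(state()['eef_pos'],state()['tcp_rot'],tool((512.4,-26,170)))
E
```

```text
bar [512.21330012 -24.81875503 185.        ] roller [ 558.17915348 -129.70866981  191.        ]
pointer end [533.73510273 -21.09186943 185.        ] skirt [510.56831942 -25.22328816 165.        ]
[511.06721404 -23.89455098 231.48664068] [ 3.14155759e+00  7.25490105e-05 -2.98092622e+00] [-0.97433856 -2.29370247 61.48663115]
```

To row units: 63 mm is 0.105, 58 mm is 0.0967.

```bash
echo '{"increments": [[-0.0017, -0.0025, 0.0417, 0, 0.5], [-0.0017, -0.0025, 0.075, 0, 0.5], [-0.0017, -0.0025, 0.0967, 0, 0.5], [-0.0017, -0.0025, 0.105, 0, 0.5], [-0.0017, -0.0025, 0.105, 0, 0.5]]}' | python3 -m handwheel; echo '{"increments": [[0, 0, 0, 0, 0], [0, 0, 0, 0, 0], [0, 0, 0, 0, 0], [0, 0, 0, 0, 0], [0, 0, 0, 0, 0]]}' | python3 -m handwheel;echo '{"increments": [[0, 0, 0, 0, 0], [0, 0, 0, 0, 0], [0, 0, 0, 0, 0]]}' | python3 -m handwheel
```

```text
t: 2.82
eef_pos: [512.4, -25.1, 168.3]
tcp_rot: [-3.141, 0.001, -2.981]
ft_force: [0.5, -0.4, -0.4]
opening: 0.495
grip_force: 0.0
t: 3.23
eef_pos: [512.1, -25.3, 168.1]
tcp_rot: [-3.141, 0.001, -2.981]
ft_force: [-0.6, 0.3, 0.5]
opening: 0.211
grip_force: 0.0
t: 3.48
eef_pos: [512.1, -25.3, 167.8]
tcp_rot: [-3.142, 0.0, -2.981]
ft_force: [-1.8, -0.2, 2.8]
opening: 0.126
grip_force: 30.0
```

To row units: 4.5 mm is 0.0075, 3 mm is 0.005.

```bash
echo '{"increments": [[0, 0, 0.0025, 0, 0], [0, 0, 0.005, 0, 0], [0, 0, 0.0075, 0, 0], [0, 0, 0.0075, 0, 0]]}' | python3 -m handwheel; echo '{"increments": [[0, 0, 0.0025, 0, 0], [0, 0, 0.005, 0, 0], [0, 0, 0.005, 0, 0]]}' | python3 -m handwheel
```

```text
t: 3.82
eef_pos: [512.1, -25.3, 163.1]
tcp_rot: [-3.142, 0.0, -2.981]
ft_force: [-0.7, -0.2, 6.8]
opening: 0.123
grip_force: 30.0
t: 4.07
eef_pos: [512.3, -25.3, 161.6]
tcp_rot: [-3.141, 0.002, -2.981]
ft_force: [-5.5, -0.1, 21.9]
opening: 0.126
grip_force: 30.0
```

To row units: 0.6 rad is 0.191.

```bash
echo '{"increments": [[0, 0, 0, 0.0382, 0], [0, 0, 0, 0.0764, 0], [0, 0, 0, 0.1146, 0], [0, 0, 0, 0.1528, 0], [0, 0, 0, 0.191, 0]]}' | python3 -m handwheel; echo '{"increments": [[0, 0, 0, 0.0382, 0], [0, 0, 0, 0.0764, 0], [0, 0, 0, 0.1146, 0], [0, 0, 0, 0.1528, 0], [0, 0, 0, 0.1846, 0]]}' | python3 -m handwheel; echo '{"increments": [[0, 0, 0, 0.0127, 0], [0, 0, 0, 0.0127, 0]]}' | python3 -m handwheel; python3 -c "
from h import *
print(state()['moment'])"
```

```text
t: 4.48
eef_pos: [512.3, -24.7, 161.6]
tcp_rot: [3.14, 0.002, 2.696]
ft_force: [-4.4, 6.5, 21.6]
opening: 0.124
grip_force: 30.0
t: 4.9
eef_pos: [512.8, -24.3, 161.6]
tcp_rot: [3.138, 0.0, 2.115]
ft_force: [-1.8, 10.3, 19.8]
opening: 0.124
grip_force: 30.0
t: 5.07
eef_pos: [512.8, -24.2, 161.6]
tcp_rot: [3.138, 0.0, 2.079]
ft_force: [-2.5, 8.9, 19.7]
opening: 0.124
grip_force: 30.0
[1.71531721 0.42778683 0.04755915]
```

To row units: -7 mm is -0.0117, -6 mm is -0.01.

```bash
echo '{"increments": [[0, 0, -0.0033, 0, 0], [0, 0, -0.0067, 0, 0], [0, 0, -0.01, 0, 0], [0, 0, -0.0117, 0, 0], [0, 0, -0.0117, 0, 0]]}' | python3 -m handwheel; echo '{"increments": [[0, 0, 0, 0, 0.45], [0, 0, 0, 0, 0.45], [0, 0, 0, 0, 0.45], [0, 0, 0, 0, 0.45], [0, 0, 0, 0, 0.45]]}' | python3 -m handwheel; echo '{"increments": [[0, 0, -0.0333, 0, 0.45], [0, 0, -0.0833, 0, 0.45], [0, 0, -0.1167, 0, 0.45], [0, 0, -0.1167, 0, 0.45]]}' | python3 -m handwheel; python3 - <<'E'
from h import *
i,p,d=snap('wrist','w2');cv2.imwrite('pics/w2c.png',cv2.resize(p[120:420,:420,::-1],None,fx=1.8,fy=1.8))
E
```

```text
t: 5.48
eef_pos: [512.7, -24.2, 167.5]
tcp_rot: [3.139, -0.0, 2.081]
ft_force: [2.4, 8.9, 3.4]
opening: 0.125
grip_force: 30.0
t: 5.9
eef_pos: [511.9, -25.3, 166.9]
tcp_rot: [-3.141, -0.0, 2.082]
ft_force: [-0.3, -0.3, -0.1]
opening: 0.414
grip_force: 0.0
t: 6.23
eef_pos: [513.3, -25.5, 240.7]
tcp_rot: [3.137, 0.004, 2.082]
ft_force: [0.5, -0.4, 0.2]
opening: 0.452
grip_force: 0.0
```

View pics/w2c.png

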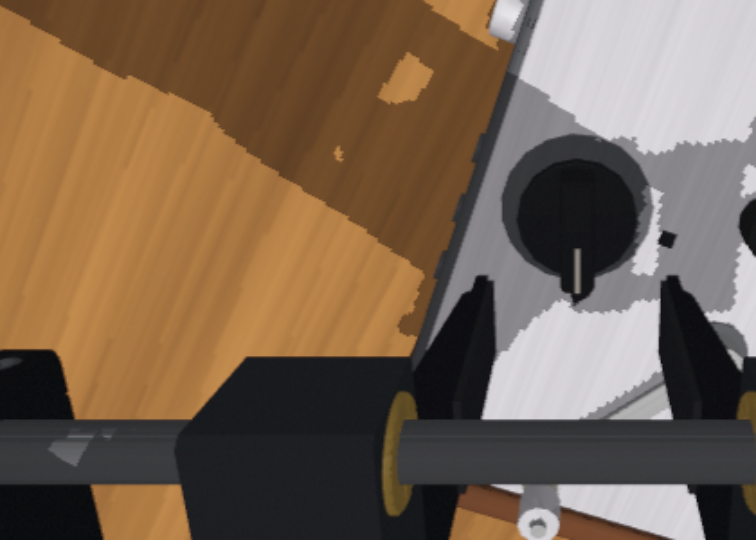

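The selector's white line is at (577,270) in the crop, aimed at the play triangle. The roller top is at (538,523).

```bash
python3 - <<'E'
from h import *
i=camera_info('wrist');d=np.load('pics/w2.npz')['d']
for u,v in((316,250),(320,245),(320,230),(322,255)): print(pt(i,d[v,u],u,v).round(1))
r=pt(i,0,538/1.8,120+523/1.8,191);print('roller',r,pt(i,d[411,295],295,411))
print('tool',tool((555.5,-130.5,230)),state()['tcp_rot'])
E
```

```text
[509.8 -23.7 185. ]
[510.3 -19.5 185.7]
[505.9 -11.6 184.7]
[514.7 -25.  184.2]
roller [ 554.23953024 -127.10727978  191.        ] [ 551.99035964 -128.36515471  191.40102867]
tool [-112.61773771  -13.97326028    8.92075292] [3.13881967e+00 2.23213285e-03 2.08168555e+00]
```

To row units: -112 mm is -0.1867, -74 mm is -0.1233, 0.347 rad is 0.1105.

```bash
echo '{"increments": [[-0.0617, -0.0083, 0, 0.0382, 0.45], [-0.1233, -0.0167, 0, 0.0764, 0.45], [-0.1867, -0.0233, 0.0067, 0.1105, 0.45], [-0.1867, -0.0233, 0.0067, 0.1105, 0.45], [-0.1867, -0.0233, 0.0067, 0.1105, 0.45]]}' | python3 -m handwheel; python3 - <<'E'
from h import *
i,p,d=snap('wrist','w3');cv2.imwrite('pics/w3c.png',cv2.resize(p[150:450,140:500,::-1],None,fx=2,fy=2))
print(tool((555,-129.5,163)),i['origin'],i['attitude'])
E
```

```text
t: 6.7
eef_pos: [554.2, -131.1, 231.2]
tcp_rot: [-3.139, -0.001, 1.733]
ft_force: [-0.5, 1.2, -0.1]
opening: 0.452
grip_force: 0.0
[ 0.20749293  1.30125112 68.61852334] [541.71194929 -47.38009601 402.66879575] [2.84124117e+00 2.09685978e-03 1.60729835e-01]
```

View pics/w3c.png

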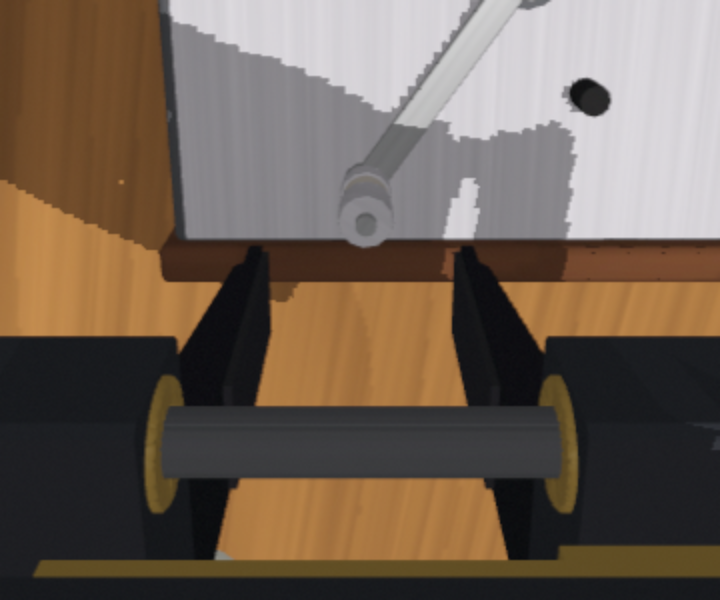

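The roller top is at crop (365,222), midway between the fingertips. I'll check its position, descend and close.

To row units: 67 mm is 0.1117, 62 mm is 0.1033.

```bash
python3 -c "
from h import *
r=pt(camera_info('wrist'),0,140+365/2,150+222/2,191);print(r,tool(r))"; echo '{"increments": [[0, 0.0017, 0.05, 0, 0.45], [0, 0.0017, 0.0867, 0, 0.45], [0, 0.0017, 0.1033, 0, 0.45], [0, 0.0017, 0.1117, 0, 0.45], [0, 0.0017, 0.1117, 0, 0.45]]}' | python3 -m handwheel; echo '{"increments": [[0, 0, 0, 0, 0], [0, 0, 0, 0, 0], [0, 0, 0, 0, 0], [0, 0, 0, 0, 0]]}' | python3 -m handwheel;echo '{"increments": [[0, 0, 0, 0, 0], [0, 0, 0, 0, 0], [0, 0, 0, 0, 0]]}' | python3 -m handwheel
```

```text
[ 555.57982397 -128.26135     191.        ] [ 1.37605228  2.01418476 40.61858326]
t: 7.17
eef_pos: [555.2, -128.9, 165.6]
tcp_rot: [-3.14, -0.001, 1.736]
ft_force: [-0.4, 0.3, -0.0]
opening: 0.448
grip_force: 0.0
t: 7.5
eef_pos: [555.8, -129.7, 166.9]
tcp_rot: [3.14, 0.001, 1.735]
ft_force: [0.7, 0.0, 0.5]
opening: 0.224
grip_force: 0.0
t: 7.75
eef_pos: [555.4, -129.6, 166.5]
tcp_rot: [3.141, 0.0, 1.735]
ft_force: [-3.2, 0.7, 4.5]
opening: 0.163
grip_force: 30.0
```

To row units: 31 mm is 0.0517, 14.8 mm is 0.0247.

```bash
echo '{"increments": [[-0.0075, 0.0117, 0, 0, 0], [-0.0138, 0.0247, 0, 0, 0], [-0.0187, 0.0383, 0, 0, 0], [-0.0225, 0.0517, 0, 0, 0], [-0.0225, 0.0517, 0, 0, 0]]}' | python3 -m handwheel; echo '{"increments": [[-0.0022, 0.0138, 0, 0, 0], [-0.0032, 0.028, 0, 0, 0], [-0.0027, 0.0422, 0, 0, 0], [-0.0007, 0.0562, 0, 0, 0], [-0.0007, 0.0562, 0, 0, 0]]}' | python3 -m handwheel; echo '{"increments": [[0.0008, 0.0033, 0, 0, 0], [0.0017, 0.0067, 0, 0, 0], [0.0017, 0.0067, 0, 0, 0]]}' | python3 -m handwheel
```

```text
t: 8.17
eef_pos: [590.2, -138.0, 166.2]
tcp_rot: [3.141, -0.0, 1.735]
ft_force: [-3.1, 0.5, 7.8]
opening: 0.161
grip_force: 30.0
t: 8.58
eef_pos: [623.0, -132.2, 166.2]
tcp_rot: [-3.141, -0.001, 1.735]
ft_force: [-5.3, 1.4, 8.9]
opening: 0.162
grip_force: 30.0
t: 8.83
eef_pos: [626.0, -131.0, 166.3]
tcp_rot: [-3.141, -0.0, 1.735]
ft_force: [-5.1, 1.1, 7.4]
opening: 0.161
grip_force: 30.0
```

To row units: 1 mm is 0.0017, 0.3 mm is 0.0005.

```bash
for k in 1 2 ; do echo '{"increments": [[0.0005, 0.0017, 0, 0, 0], [0.0005, 0.0017, 0, 0, 0], [0.0005, 0.0017, 0, 0, 0]]}' | python3 -m handwheel | grep -E 'eef|ft'; done
```

```text
eef_pos: [626.7, -130.7, 166.3]
ft_force: [-5.9, 1.2, 6.5]
eef_pos: [627.1, -130.5, 166.2]
ft_force: [-7.8, -1.1, 7.9]
```

To row units: 1 mm is 0.0017, 0.2 mm is 0.0003.

```bash
for k in 1 2 ; do echo '{"increments": [[0.0003, 0.0017, 0, 0, 0], [0.0003, 0.0017, 0, 0, 0], [0.0003, 0.0017, 0, 0, 0]]}' | python3 -m handwheel | grep -E 'eef|ft'; done; python3 - <<'E'
from h import *
i,p,d=snap('side','s2');cv2.imwrite('pics/s2c.png',cv2.resize(p[150:310,260:490,::-1],None,fx=3.4,fy=3.4,interpolation=cv2.INTER_CUBIC))
E
```

```text
eef_pos: [627.3, -130.4, 166.1]
ft_force: [-12.3, -2.5, 9.4]
eef_pos: [627.5, -130.3, 166.0]
ft_force: [-16.0, -3.9, 10.9]
```

View pics/s2c.png

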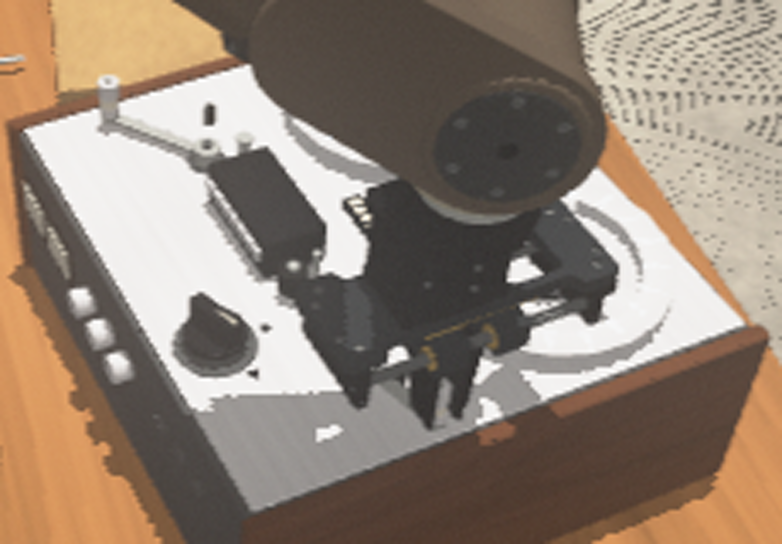

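The fingers hold the roller near (435,400). The selector at (215,330) is up and at play, and the left arm is unmoved. The force climbs steeply at the computed stop position, so the arm is on its peg.

```bash
python3 -c "
from h import *
s=state();print(s['t'],s['eef_pos'],s['ft_force'],s['grip_force']);print(job_done())"
```

```text
9.8833 [ 627.49443672 -130.29687361  166.0414702 ] [-16.59568912  -5.35919952  11.76514817] 30.02620428800583
the job is handed in; nothing more can be done
None
```

I turned the selector to play, where it sprang back up, then swung the right-hand tension arm onto its stop; the fingers still hold it there, and the job was handed in at 9.9 s.

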